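# Find the tired saucer lift and tag it

## Task

One of the three spring-mounted saucer lifts on the counter has a tired spring. With the fingertips press each round platform at least half-way down and let it come back up, in turn from the robot's left to its right, to feel which is the softest; then push the white tag on the softest lift fully down. Leave the other two tags up, pull no tag upwards, and leave the other things on the counter where they are, picking nothing up.

Things in the scene. Friction and masses are not known exactly. Their poses are not given: they have to be found in the camera images.
- lift_a: one of three saucer lifts that look alike, bolted to the counter: a flat aluminium base 150 (x) x 110 (y) x 24 mm, standing in a row across the counter in any order. Origin: centre of the base's underside; x points from the round platform towards the tag (roughly away from the robot), z up. Turned by up to 0.3 rad. The letter says nothing about place, and the softness is to be found by pressing.
- platform_a_top (a point): middle of the top face of lift a's round platform, a steel disc 80 mm across and 6 mm thick on a coil spring, with a black rubber face; 25 mm towards -x from the base's middle, 74 mm above the counter when up. It moves with the platform.
- platform_a (a joint): how far this platform is pressed down, m: 0 up (it springs back by itself), 0.020 on its stop. The force grows in a straight line with depth: held 10 mm down, the softest of the three pushes back with about 2.5 N, the others with about 6 N and 10 N; on the stop about 5, 11 and 19 N. The two sound ones first yield at about 1 N; the softest yields at once and sits 0.04 mm low by its own weight, too little to see or measure.
- tag_a_top (a point): middle of the top face of lift a's service tag, a white plastic T: ledge 20 (x) x 36 (y) mm on a blade 8 x 30 mm, between two grey cheeks at the far edge of the base, 58 mm towards +x from the base's middle; its near edge is 33 mm from the platform's rim. About 70 mm above the counter when up, 54 mm when fully down. It moves with the tag.
- tag_a (a joint): how far this tag is pushed down, m: starts up, at 0 to 0.003; 0.016 is fully down, on its stop. Slides stiffly (about 2 N) and stays where it is left; it could also be drawn up to -0.012, which is not wanted.
- lift_b: one of three saucer lifts that look alike, bolted to the counter: a flat aluminium base 150 (x) x 110 (y) x 24 mm, standing in a row across the counter in any order. Origin: centre of the base's underside; x points from the round platform towards the tag (roughly away from the robot), z up. Turned by up to 0.3 rad. The letter says nothing about place, and the softness is to be found by pressing.
- platform_b_top (a point): middle of the top face of lift b's round platform, a steel disc 80 mm across and 6 mm thick on a coil spring, with a black rubber face; 25 mm towards -x from the base's middle, 74 mm above the counter when up. It moves with the platform.
- platform_b (a joint): how far this platform is pressed down, m: 0 up (it springs back by itself), 0.020 on its stop. The force grows in a straight line with depth: held 10 mm down, the softest of the three pushes back with about 2.5 N, the others with about 6 N and 10 N; on the stop about 5, 11 and 19 N. The two sound ones first yield at about 1 N; the softest yields at once and sits 0.04 mm low by its own weight, too little to see or measure.
- tag_b_top (a point): middle of the top face of lift b's service tag, a white plastic T: ledge 20 (x) x 36 (y) mm on a blade 8 x 30 mm, between two grey cheeks at the far edge of the base, 58 mm towards +x from the base's middle; its near edge is 33 mm from the platform's rim. About 70 mm above the counter when up, 54 mm when fully down. It moves with the tag.
- tag_b (a joint): how far this tag is pushed down, m: starts up, at 0 to 0.003; 0.016 is fully down, on its stop. Slides stiffly (about 2 N) and stays where it is left; it could also be drawn up to -0.012, which is not wanted.
- lift_c: one of three saucer lifts that look alike, bolted to the counter: a flat aluminium base 150 (x) x 110 (y) x 24 mm, standing in a row across the counter in any order. Origin: centre of the base's underside; x points from the round platform towards the tag (roughly away from the robot), z up. Turned by up to 0.3 rad. The letter says nothing about place, and the softness is to be found by pressing.
- platform_c_top (a point): middle of the top face of lift c's round platform, a steel disc 80 mm across and 6 mm thick on a coil spring, with a black rubber face; 25 mm towards -x from the base's middle, 74 mm above the counter when up. It moves with the platform.
- platform_c (a joint): how far this platform is pressed down, m: 0 up (it springs back by itself), 0.020 on its stop. The force grows in a straight line with depth: held 10 mm down, the softest of the three pushes back with about 2.5 N, the others with about 6 N and 10 N; on the stop about 5, 11 and 19 N. The two sound ones first yield at about 1 N; the softest yields at once and sits 0.04 mm low by its own weight, too little to see or measure.
- tag_c_top (a point): middle of the top face of lift c's service tag, a white plastic T: ledge 20 (x) x 36 (y) mm on a blade 8 x 30 mm, between two grey cheeks at the far edge of the base, 58 mm towards +x from the base's middle; its near edge is 33 mm from the platform's rim. About 70 mm above the counter when up, 54 mm when fully down. It moves with the tag.
- tag_c (a joint): how far this tag is pushed down, m: starts up, at 0 to 0.003; 0.016 is fully down, on its stop. Slides stiffly (about 2 N) and stays where it is left; it could also be drawn up to -0.012, which is not wanted.
- cup_left: clear plastic sample cup, 44 mm across, 34 mm tall, between two of the lifts, loose, to be left alone; origin: middle of its underside
- cup_right: clear plastic sample cup, 44 mm across, 34 mm tall, between two of the lifts, loose, to be left alone; origin: middle of its underside
- spoon: steel spoon, 170 mm long, lying between two of the lifts, loose, to be left alone; origin: under its middle, x along it
- jar: amber glass jar with white cap, 48 mm across, 60 mm tall, between two of the lifts, loose, to be left alone; origin: middle of its underside

How it is judged:
On the way, in this order (a step that is already met when the one before it is completed fails the run):
1. the platform of the lift on the robot's left is pressed down more than 8 mm by the robot (((y of lift_a in the frame of lift_b above 0 m and y of lift_a in the frame of lift_c above 0 m and value of joint platform_a above 0.008 m and contact force between the fingers and platform_a above 0.5 N) or (y of lift_b in the frame of lift_a above 0 m and y of lift_b in the frame of lift_c above 0 m and value of joint platform_b above 0.008 m and contact force between the fingers and platform_b above 0.5 N) or (y of lift_c in the frame of lift_a above 0 m and y of lift_c in the frame of lift_b above 0 m and value of joint platform_c above 0.008 m and contact force between the fingers and platform_c above 0.5 N))), for 0.1 s.
2. the platform of the middle lift is pressed down more than 8 mm by the robot (((y of lift_b in the frame of lift_a above 0 m and y of lift_a in the frame of lift_c above 0 m and value of joint platform_a above 0.008 m and contact force between the fingers and platform_a above 0.5 N) or (y of lift_c in the frame of lift_a above 0 m and y of lift_a in the frame of lift_b above 0 m and value of joint platform_a above 0.008 m and contact force between the fingers and platform_a above 0.5 N) or (y of lift_a in the frame of lift_b above 0 m and y of lift_b in the frame of lift_c above 0 m and value of joint platform_b above 0.008 m and contact force between the fingers and platform_b above 0.5 N) or (y of lift_c in the frame of lift_b above 0 m and y of lift_b in the frame of lift_a above 0 m and value of joint platform_b above 0.008 m and contact force between the fingers and platform_b above 0.5 N) or (y of lift_a in the frame of lift_c above 0 m and y of lift_c in the frame of lift_b above 0 m and value of joint platform_c above 0.008 m and contact force between the fingers and platform_c above 0.5 N) or (y of lift_b in the frame of lift_c above 0 m and y of lift_c in the frame of lift_a above 0 m and value of joint platform_c above 0.008 m and contact force between the fingers and platform_c above 0.5 N))), for 0.1 s.
3. the platform of the lift on the robot's right is pressed down more than 8 mm by the robot (((y of each of lift_b, lift_c in the frame of lift_a above 0 m and value of joint platform_a above 0.008 m and contact force between the fingers and platform_a above 0.5 N) or (y of each of lift_a, lift_c in the frame of lift_b above 0 m and value of joint platform_b above 0.008 m and contact force between the fingers and platform_b above 0.5 N) or (y of each of lift_a, lift_b in the frame of lift_c above 0 m and value of joint platform_c above 0.008 m and contact force between the fingers and platform_c above 0.5 N))), for 0.1 s.
4. the tag of the softest lift is pushed down more than 13 mm of its 16 mm (((value of joint platform_a above 1.5e-05 m and value of joint tag_a above 0.013 m) or (value of joint platform_b above 1.5e-05 m and value of joint tag_b above 0.013 m) or (value of joint platform_c above 1.5e-05 m and value of joint tag_c above 0.013 m))), for 0.1 s.
At the end, for the whole second after the job is handed in: The softest lift's tag is down by more than 13 mm; the other two tags are up (less than 6 mm down, not drawn up by 5 mm; the softest is known to the judge by its 0.04 mm sag at rest); all three platforms are back up (within 3 mm); every loose thing is within 30 mm of where it stood (((value of joint platform_a above 1.5e-05 m and value of joint tag_a above 0.013 m and value of joint each of platform_b, platform_c below 1.5e-05 m and value of joint each of tag_b, tag_c below 0.006 m) or (value of joint platform_b above 1.5e-05 m and value of joint tag_b above 0.013 m and value of joint each of platform_a, platform_c below 1.5e-05 m and value of joint each of tag_a, tag_c below 0.006 m) or (value of joint platform_c above 1.5e-05 m and value of joint tag_c above 0.013 m and value of joint each of platform_a, platform_b below 1.5e-05 m and value of joint each of tag_a, tag_b below 0.006 m)) and value of joint each of tag_a, tag_b, tag_c above -0.005 m and value of joint each of platform_a, platform_b, platform_c below 0.003 m and distance of each of cup_left, cup_right, spoon, jar from where it was at the start of the episode below 0.03 m); the robot touches nothing.
It fails at once if the tag of a lift that is not the softest is pushed down more than 8 mm ((value of joint platform_a below 1.5e-05 m and value of joint tag_a above 0.008 m) or (value of joint platform_b below 1.5e-05 m and value of joint tag_b above 0.008 m) or (value of joint platform_c below 1.5e-05 m and value of joint tag_c above 0.008 m)).
It fails at once if a tag is drawn up more than 5 mm (value of joint any of tag_a, tag_b, tag_c below -0.005 m).
It fails at once if one of the loose things is lifted, or moved by more than 30 mm (distance of any of cup_left, cup_right, spoon, jar from where it was at the start of the episode above 0.03 m or height (world z) of any of cup_left, cup_right, spoon, jar above 0.015 m).
It also fails if it takes over 64 s, if anything falls off the work surface, if the arm or the gripper's body presses on something with over 40 N, if the wrist force passes 120 N, or if a joint passes its speed limit or range.

## Robot

A 7-joint arm with a two-finger parallel gripper is mounted at the origin on the work surface. World frame = base frame: x ahead of the robot, y to its left, z up, the work surface at z = 0. Lengths are in m, angles in rad, forces in N, time in s.
With the tool pointing down it reaches from about 0.35 to 0.9 m from the base axis. Payload 7.2 kg.
Tool frame: the origin (TCP) lies midway between the tips of the shut fingers; the grasp point (between the pads) lies 19 mm behind it; z points along the fingers, y is the direction in which the jaws open and shut (so a half turn about z gives the same grasp; the last joint's range is limited). The gripper opens to 88 mm and grips with 3 to 60 N. Pads are 20 mm wide; open, the fingers measure 115 mm over their backs; the gripper's body (75 mm by 178 mm) begins 61 mm behind the grasp point.
Start: joints at [1.229, 0.411, -0.013, 1.596, 0.006, 1.134, -0.082], TCP at [0.169, -0.602, 0.223] pointing down, gripper open.
Joint ranges: [-2.95, 2.95], [-0.29, 1.99], [-1.47, 1.44], [0.14, 2.54], [-1.03, 4.17], [0.13, 1.85], [-2.86, 2.86]. Speed limits (rad/s): [2.39, 2.39, 3.01, 3.01, 3.14, 3.14, 3.14].

## Interface

Orientations are given as a unit quaternion [x, y, z, w].
In Python, from station import telemetry, viewer, robot gives the robot as it stands.
- The arm moves only by the shell command python3 -m crank 'ROWS' [FORCE]. ROWS is JSON, one flat list of numbers, 7 for each row, row after row: the shift along the tool's x, y, z in mm, then the turn, a rotation vector about the tool's x, y, z in rad, then the finger opening in mm, from 0 to 87.8. A call has 1 to 20 rows; each row shifts and turns the commanded pose from where the row before left it, along the tool's axes as they then stand; what a row does not reach is not made up. A row lasts 1/8 s, in which the tool goes at most 62.5 mm and 10.7 degrees, less where a joint would pass 70% of its speed; a pose out of reach is approached as far as the arm can. A call with a gripper value outside its range is refused whole. The fingers move at their own pace and stop on an object; FORCE is the grip in N (left out, the last holds). Time passes only in rows, so rows that do not move let the fingers close. It gives the time, the measured TCP pose, the force and the opening at its end, in the units of the state.
- telemetry.read_state(): the state, without advancing time (a new reading comes with each control period).
- viewer.read_camera(name): name is "side" or "top"; returns the picture (420x560x3 uint8, blue, green, red); there is no depth.
- viewer.camera_info(name): a dict with "fx", "fy", "cx", "cy" (pixels), "view" (4x4, takes a point from world to camera coordinates). Camera axes: x right, y down, z forward; pixel columns grow to the right and rows downward; lengths in m; the calibration is good to about 2 mm. A picture is of the moment at which its call begins. camera_info takes no time and is no camera call.
- robot.sign_off(): hands the job in, once; it reports no verdict.
The state is a dict: "time": time; "qpos": joint angles; "dq": joint speeds; "joint_efforts": joint torques, N m; "tcp_pos": TCP position; "tcp_rot": TCP orientation; "ft_force": force on the tool from outside, world axes, zero at the start; "torque": the same for the moment, N m; "width": finger opening in m.
Only numpy, scipy, OpenCV 4.12 (cv2) and the standard library are available. Lean on these libraries where they do the work, as an engineer would, in place of code of your own. Each camera call takes 0.05 s, during which the arm holds its last target.

## Working session

There is one attempt and no reset: what is moved stays moved. The work goes in short steps, Python scripts to look and compute and a shell command to move; the robot and the scene stay as the last step left them, time stands still between calls to the robot, and variables do not carry over. Pictures are saved under pics/ and viewed, and the job is handed in when it is done.

```bash
ls; mkdir -p pics; python3 - <<'E'
from station import telemetry, viewer, robot
import cv2, json
s=telemetry.read_state(); print(s)
for n in("side","top"):
    cv2.imwrite(f"pics/{n}0.png",viewer.read_camera(n)); print(viewer.camera_info(n))
E
```

```text
pics
{'time': 0.0, 'qpos': array([ 1.22876094,  0.41186818, -0.01270046,  1.59701517,  0.00557513,
        1.13427111, -0.08221215]), 'dq': array([ 2.94553017e-04,  7.40832206e-04, -9.46922467e-05, -1.26624148e-03,
       -1.82841909e-03, -4.75878608e-04,  1.90097724e-03]), 'joint_efforts': array([-3.60944989e-05, -5.87957954e+01,  6.42273445e-01, -2.91076845e+01,
       -5.37859078e-02,  1.81861088e-02,  1.29081118e-04]), 'tcp_pos': array([ 0.16884794, -0.60125947,  0.2218407 ]), 'tcp_rot': array([ 9.90641718e-01,  1.36485912e-01, -1.48580009e-04, -7.48692647e-04]), 'ft_force': array([ 0.21969724, -0.02449872, -0.3930237 ]), 'torque': array([-0.02484149,  0.01990082,  0.01135634]), 'width': 0.08748851662915279}
{'fx': 386.8017979189202, 'fy': 386.8017979189202, 'cx': 278.5130506884526, 'cy': 202.29448659677493, 'view': array([[-0.98697696, -0.16003157,  0.016321  ,  0.5071717 ],
       [-0.11407761,  0.62478505, -0.77241824,  0.1384512 ],
       [ 0.11341419, -0.76422087, -0.63490447,  0.76644126],
       [ 0.        ,  0.        ,  0.        ,  1.        ]])}
{'fx': 425.70267723668394, 'fy': 425.70267723668394, 'cx': 271.0984217410362, 'cy': 212.46527141892852, 'view': array([[-2.77969468e-02, -9.99607113e-01, -3.59852432e-03,
         2.19609952e-02],
       [-9.92388842e-01,  2.80278969e-02, -1.19911733e-01,
         5.30522272e-01],
       [ 1.19965480e-01,  2.37955317e-04, -9.92778035e-01,
         7.54030320e-01],
       [ 0.00000000e+00,  0.00000000e+00,  0.00000000e+00,
         1.00000000e+00]])}
```

View pics/top0.png

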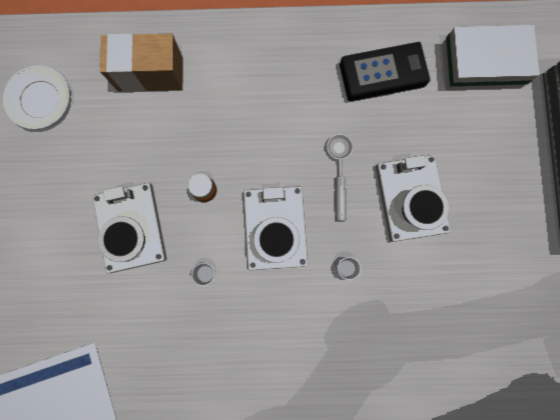

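View pics/side0.png

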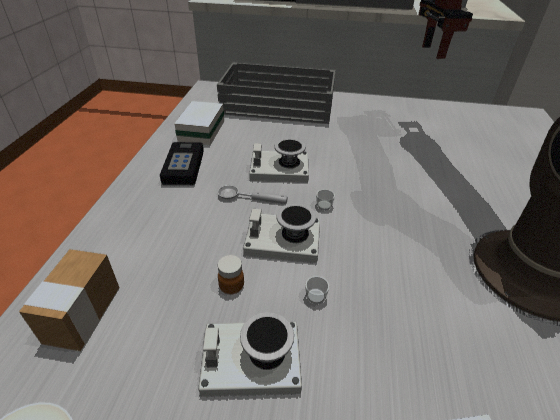

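The top view shows three lifts. The black platform faces are near (121,239), (276,240) and (426,207), and the tags near (116,194), (273,193) and (413,162). The jar, the cups and the spoon lie between the lifts. Next I'll measure.

```bash
cat > h.py <<'E'
import numpy as np, cv2
from station import telemetry, viewer
def ray(n,uv,z):
    c=viewer.camera_info(n); V=c["view"]; R=V[:3,:3]; o=-R.T@V[:3,3]
    d=R.T@np.array([(uv[0]-c["cx"])/c["fx"],(uv[1]-c["cy"])/c["fy"],1]); return o+d*(z-o[2])/d[2]
def proj(n,p):
    c=viewer.camera_info(n); q=c["view"][:3,:3]@p+c["view"][:3,3]; return np.array([c["fx"]*q[0]/q[2]+c["cx"],c["fy"]*q[1]/q[2]+c["cy"]])
E
python3 - <<'E'
from h import *
im=cv2.imread("pics/top0.png"); g=cv2.cvtColor(im,cv2.COLOR_BGR2GRAY)
m=(g<60).astype(np.uint8)
n,l,st,ce=cv2.connectedComponentsWithStats(m)
for i in range(1,n):
    if st[i,4]>=4 and 90<ce[i,0]<460 and 150<ce[i,1]<280:
        print(st[i],ce[i].round(1),ray("top",ce[i],.074 if st[i,4]>400 else .024).round(4))
sm=cv2.imread("pics/side0.png"); g2=cv2.cvtColor(sm,cv2.COLOR_BGR2GRAY)
n,l,st,ce=cv2.connectedComponentsWithStats((g2<50).astype(np.uint8))
for i in range(1,n):
    if st[i,4]>=60 and 200<ce[i,0]<330 and 130<ce[i,1]<390:
        print("side",st[i],ce[i].round(1),ray("side",ce[i],.074).round(4))
crops=[im[170:285,75:190],im[170:285,220:335],im[140:255,360:475]]
cv2.imwrite("pics/crop.png",cv2.resize(np.hstack(crops),None,fx=2.3,fy=2.3,interpolation=cv2.INTER_CUBIC))
E
```

```text
[397 164   5   9  32] [398.6 168. ] [ 0.6096 -0.2358  0.024 ]
[402 164   4   5  15] [403.3 166.5] [ 0.6123 -0.2449  0.024 ]
[376 166  15  75  94] [383.2 203. ] [ 0.5437 -0.2028  0.024 ]
[195 183  21  19 118] [207.9 195.2] [0.5678 0.1246 0.024 ]
[130 191   3   7  16] [130.9 194.2] [0.5739 0.2691 0.024 ]
[410 191  33  32 830] [426.  206.6] [ 0.5286 -0.2638  0.074 ]
[109 200   4   3  10] [110.7 201.2] [0.5616 0.3069 0.024 ]
[402 207   7  15  25] [404. 215.] [ 0.5202 -0.2401  0.024 ]
[104 222  33  34 859] [120.  238.5] [0.4877 0.2706 0.074 ]
[260 223  33  33 855] [276.  239.1] [ 4.791e-01 -1.000e-04  7.400e-02]
side [279 140  22  11 197] [289.5 145.2] [ 0.5298 -0.2655  0.074 ]
side [279 154  21  14 219] [288.9 161.2] [ 0.5211 -0.1923  0.074 ]
side [282 206  29  19 422] [295.9 215.2] [ 0.48  -0.001  0.074]
side [282 228  27  15 301] [294.6 235.2] [0.4751 0.056  0.074 ]
side [218 271  26  23 370] [230.8 284.1] [0.5644 0.1891 0.074 ]
side [ 247  317   40   36 1108] [266.7 334.5] [0.4889 0.2701 0.074 ]
side [250 355  35  15 242] [266.9 363.1] [0.4805 0.3134 0.074 ]
side [206 359  11   8  75] [211.3 362.9] [0.5562 0.3259 0.074 ]
```

View pics/crop.png

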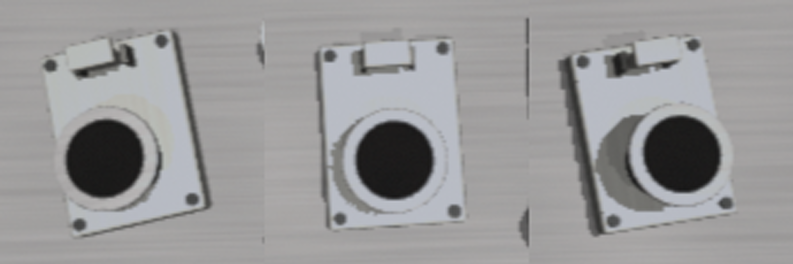

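```bash
python3 - <<'E'
from h import *
L={'L':((75,170),[(50,65),(162,41),(192,199),(79,225)],(91,53),(.4883,.2704)),'M':((105,170),[(329,56),(442,48),(454,211),(340,218)],(388,54),(.4796,-.0005)),'R':((130,140),[(582,62),(693,45),(726,203),(613,220)],(657,51),(.5292,-.2646))}
for k,(o,s,t,p) in L.items():
    f=lambda q:np.array(q)/2.3+o
    w=[ray("top",f(q),.024)[:2] for q in s]   # TL TR BR BL
    c=np.mean(w,0); a=(w[0]-w[3])+(w[1]-w[2]); b=(w[0]-w[1])+(w[3]-w[2])
    yaw=np.arctan2(a[1],a[0]); yb=np.arctan2(-b[0],b[1])
    e=np.array([np.cos(yaw),np.sin(yaw)])
    tp=ray("top",f(t),.069)[:2]
    pt=np.array(p); d=tp-pt
    print(k,"yaw",yaw.round(3),yb.round(3),"centre",c.round(4),"platpred",(c-.025*e).round(4),"tagpred",(c+.058*e).round(4),"tagmeas",tp.round(4),"dist .083?",np.linalg.norm(d).round(4),"yaw from tag",np.arctan2(d[1],d[0]).round(3))
E
```

```text
L yaw 0.194 0.193 centre [0.5117 0.2749] platpred [0.4872 0.27  ] tagpred [0.5686 0.2861] tagmeas [0.5689 0.2832] dist .083? 0.0816 yaw from tag 0.158
M yaw 0.041 0.038 centre [5.034e-01 5.000e-04] platpred [ 0.4784 -0.0006] tagpred [0.5614 0.0029] tagmeas [0.5601 0.0016] dist .083? 0.0806 yaw from tag 0.025
R yaw 0.131 0.123 centre [ 0.553  -0.2611] platpred [ 0.5282 -0.2644] tagpred [ 0.6105 -0.2536] tagmeas [ 0.6094 -0.2529] dist .083? 0.0811 yaw from tag 0.145
```

```bash
python3 -m crank '[0,0,0,0,0,0.137,0, 0,0,0,0,0,0.137,0, 0,0,0,0,0,0,0, 41,-50,0,0,0,0,0, 41,-50,0,0,0,0,0, 41,-50,0,0,0,0,0, 41,-50,0,0,0,0,0, 41,-50,0,0,0,0,0, 41,-50,0,0,0,0,0, 41,-50,0,0,0,0,0, 41,-50,0,0,0,0,0, 0,0,0,0,0,0,0, 0,0,0,0,0,0,0]' 20
```

```text
time: 1.72
tcp_pos: [0.4857, -0.2155, 0.2224]
tcp_rot: [1.0, 0.001, -0.0, 0.0]
ft_force: [0.7, -1.3, -0.2]
width: 0.0005
```

```bash
python3 -m crank '[0,-54,0,0,0,0,0, 0,-54,0,0,0,0,0, 0,-54,0,0,0,0,0, 0,-54,0,0,0,0,0, 0,-54,0,0,0,0,0, 0,-54,0,0,0,0,0, 0,-54,0,0,0,0,0, 0,-54,0,0,0,0,0, 0,-54,0,0,0,0,0, 0,0,0,0,0,0,0, 0,0,0,0,0,0,0, 0,0,0,0,0,0,0]'
```

```text
time: 3.22
tcp_pos: [0.487, 0.2683, 0.2226]
tcp_rot: [1.0, -0.002, 0.0, 0.001]
ft_force: [-0.4, 0.3, -0.2]
width: 0.0001
```

```bash
python3 -m crank '[0,0,40,0,0,0,0, 0,0,40,0,0,0,0, 0,0,40,0,0,0,0, 0,0,17,0,0,0,0, 0,0,0,0,0,0,0, 0,0,0,0,0,0,0, 0,0,0,0,0,0,0]'; python3 -c "
from h import *
print(telemetry.read_state()['ft_force'])
cv2.imwrite('pics/s1.png',viewer.read_camera('side'));cv2.imwrite('pics/t1.png',viewer.read_camera('top'))"
```

```text
time: 4.1
tcp_pos: [0.487, 0.2713, 0.0871]
tcp_rot: [1.0, -0.0, 0.001, -0.001]
ft_force: [-0.3, 0.1, -0.6]
width: 0.0002
[-0.34988642  0.08462677 -0.5967646 ]
```

View pics/s1.png

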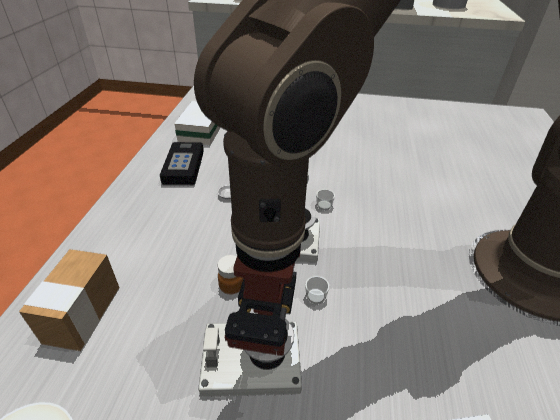

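The shut fingers hang over the left platform, near pixel (266,350), and are clear of the tag at (211,345). I'll press now.

```bash
python3 -m crank '[0,0,7,0,0,0,0, 0,0,6,0,0,0,0, 0,0,6,0,0,0,0, 0,0,6,0,0,0,0, 0,0,0,0,0,0,0, 0,0,0,0,0,0,0, 0,0,0,0,0,0,0, 0,0,0,0,0,0,0]';  python3 -m crank '[0,0,0,0,0,0,0]';python3 -m crank '[0,0,0,0,0,0,0]'
```

```text
time: 5.2
tcp_pos: [0.4862, 0.2708, 0.0608]
tcp_rot: [1.0, -0.0, 0.0, 0.0]
ft_force: [-0.1, -0.8, 3.4]
width: 0.0009
time: 5.32
tcp_pos: [0.4862, 0.2708, 0.0607]
tcp_rot: [1.0, -0.0, 0.0, 0.0]
ft_force: [-1.0, -0.4, 3.8]
width: 0.0004
time: 5.45
tcp_pos: [0.4862, 0.2708, 0.0607]
tcp_rot: [1.0, -0.0, 0.0, 0.0]
ft_force: [-1.5, -1.4, 3.2]
width: 0.0002
```

Depth is about 13.3 mm at about 3.5 N, which looks soft. I'll lift off and press the middle one.

```bash
python3 -m crank '[0,0,-20,0,0,0,0, 0,0,-40,0,0,0,0, 0,0,-20,0,0,0,0, 0,0,0,0,0,0,0, -7,45,0,0,0,0,0, 0,45,0,0,0,0,0, 0,45,0,0,0,0,0, 0,45,0,0,0,0,0, 0,45,0,0,0,0,0, 0,46,0,0,0,0,0, 0,0,0,0,0,0,0, 0,0,0,0,0,0,0, 0,0,20,0,0,0,0, 0,0,20,0,0,0,0, 0,0,14,0,0,0,0, 0,0,0,0,0,0,0, 0,0,0,0,0,0,0, 0,0,0,0,0,0,0, 0,0,0,0,0,0,0]'; python3 -c "
from h import *
print(telemetry.read_state()['ft_force'])
cv2.imwrite('pics/s2.png',viewer.read_camera('side'))"
```

```text
time: 7.82
tcp_pos: [0.4795, -0.0002, 0.0871]
tcp_rot: [1.0, -0.0, 0.0, 0.0]
ft_force: [0.8, -0.9, -0.5]
width: 0.0002
[ 0.7670142  -0.87477475 -0.51891829]
```

View pics/s2.png

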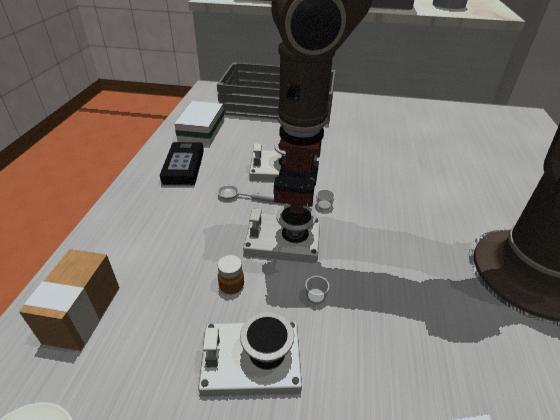

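The left platform is back up at (267,335). The fingers are over the middle platform at (296,205), and the jar and cups are where they were.

```bash
python3 -m crank '[0,0,7,0,0,0,0, 0,0,6,0,0,0,0, 0,0,6,0,0,0,0, 0,0,6,0,0,0,0, 0,0,0,0,0,0,0, 0,0,0,0,0,0,0, 0,0,0,0,0,0,0, 0,0,0,0,0,0,0]';  python3 -m crank '[0,0,0,0,0,0,0]';python3 -m crank '[0,0,0,0,0,0,0]'
```

```text
time: 8.88
tcp_pos: [0.4792, -0.0003, 0.0621]
tcp_rot: [1.0, -0.0, 0.0, 0.0]
ft_force: [-2.8, -1.1, 12.3]
width: 0.0006
time: 9.0
tcp_pos: [0.4791, -0.0003, 0.062]
tcp_rot: [1.0, -0.0, -0.0, 0.0]
ft_force: [-2.8, -0.8, 11.6]
width: 0.0004
time: 9.12
tcp_pos: [0.4791, -0.0003, 0.062]
tcp_rot: [1.0, -0.0, 0.0, 0.0]
ft_force: [-3.3, -1.1, 12.3]
width: 0.0004
```

The middle one gives about 12 N at 12 mm, so it is the stiffest. The right one is next.

```bash
python3 -m crank '[0,0,-20,0,0,0,0, 0,0,-40,0,0,0,0, 0,0,-20,0,0,0,0, 0,0,0,0,0,0,0, 0,44,0,0,0,0,0, 10,44,0,0,0,0,0, 10,44,0,0,0,0,0, 10,44,0,0,0,0,0, 10,44,0,0,0,0,0, 10,44,0,0,0,0,0, 0,0,0,0,0,0,0, 0,0,0,0,0,0,0, 0,0,20,0,0,0,0, 0,0,20,0,0,0,0, 0,0,14,0,0,0,0, 0,0,0,0,0,0,0, 0,0,0,0,0,0,0, 0,0,0,0,0,0,0, 0,0,0,0,0,0,0]'; python3 -c "
from h import *
print(telemetry.read_state()['ft_force'])
cv2.imwrite('pics/s3.png',viewer.read_camera('side'))"
```

```text
time: 11.5
tcp_pos: [0.5294, -0.2644, 0.0882]
tcp_rot: [1.0, -0.0, 0.0, 0.0]
ft_force: [0.6, 0.0, 0.3]
width: 0.0008
[0.59658231 0.0246564  0.33715562]
```

View pics/s3.png

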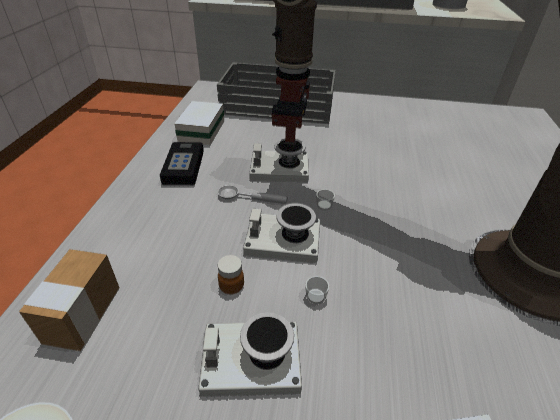

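The fingers are over the right platform at (290,143). The left and middle platforms are up, and nothing has moved.

```bash
python3 -m crank '[0,0,7,0,0,0,0, 0,0,6,0,0,0,0, 0,0,7,0,0,0,0, 0,0,6,0,0,0,0, 0,0,0,0,0,0,0, 0,0,0,0,0,0,0, 0,0,0,0,0,0,0, 0,0,0,0,0,0,0]';  python3 -m crank '[0,0,0,0,0,0,0]';python3 -m crank '[0,0,0,0,0,0,0]'
```

```text
time: 12.55
tcp_pos: [0.529, -0.2642, 0.0618]
tcp_rot: [1.0, -0.0, -0.0, 0.0]
ft_force: [-2.4, 1.1, 6.6]
width: 0.0
time: 12.68
tcp_pos: [0.529, -0.2642, 0.0618]
tcp_rot: [1.0, -0.0, -0.0, 0.0]
ft_force: [-2.4, 0.4, 6.5]
width: 0.0007
time: 12.8
tcp_pos: [0.529, -0.2642, 0.0619]
tcp_rot: [1.0, -0.0, -0.0, 0.0]
ft_force: [-2.3, 0.8, 8.0]
width: 0.0004
```

The right one gives about 7 N at 12 mm, so it is the medium one and the left lift is the softest. I'll go over the left tag at about (0.568, 0.285).

```bash
python3 -m crank '[0,0,-20,0,0,0,0, 0,0,-40,0,0,0,0, 0,0,-30,0,0,0,0, 0,0,0,0,0,0,0, 0,-55,0,0,0,0,0, 0,-55,0,0,0,0,0, 0,-55,0,0,0,0,0, 0,-55,0,0,0,0,0, 0,-55,0,0,0,0,0, 0,-55,0,0,0,0,0, 0,-55,0,0,0,0,0, 0,-55,0,0,0,0,0, 19,-55,0,0,0,0,0, 20,-54,0,0,0,0,0, 0,0,0,0,0,-0.095,0, 0,0,0,0,0,-0.095,0, 0,0,0,0,0,0,0, 0,0,0,0,0,0,0, 0,0,0,0,0,0,0]'; python3 -c "
from h import *
print(telemetry.read_state()['ft_force'])
cv2.imwrite('pics/s4.png',viewer.read_camera('side'))
cv2.imwrite('pics/t4.png',viewer.read_camera('top'))"
```

```text
time: 15.18
tcp_pos: [0.5682, 0.2846, 0.1514]
tcp_rot: [0.996, 0.094, -0.0, 0.0]
ft_force: [0.7, -0.0, -0.5]
width: 0.0003
[ 0.71228336 -0.01182988 -0.45898997]
```

View pics/s4.png

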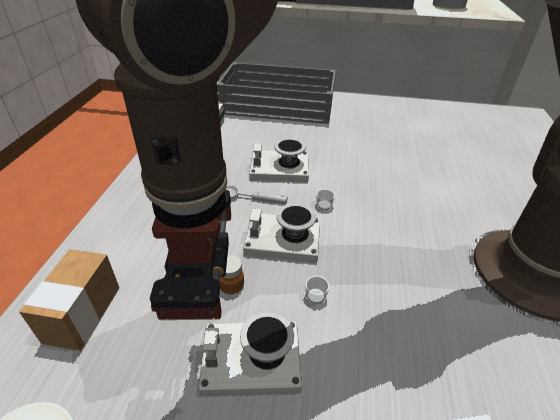

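All platforms are up, and the gripper is over the left tag at (211,340) in the side view. Next I'll descend and push the tag.

```bash
python3 -m crank '[0,0,30,0,0,0,0, 0,0,30,0,0,0,0, 0,0,10,0,0,0,0, 0,0,0,0,0,0,0, 0,0,0,0,0,0,0, 0,0,0,0,0,0,0]';python3 -m crank '[0,0,6,0,0,0,0, 0,0,6,0,0,0,0,0,0,0,0,0,0,0,0,0,0,0,0,0,0]'; python3 -m crank '[0,0,5,0,0,0,0, 0,0,5,0,0,0,0,0,0,0,0,0,0,0,0,0,0,0,0,0,0]'; python3 -m crank '[0,0,4,0,0,0,0, 0,0,0,0,0,0,0,0,0,0,0,0,0,0,0,0,0,0,0,0,0]'
```

```text
time: 16.02
tcp_pos: [0.5688, 0.2852, 0.0828]
tcp_rot: [0.996, 0.095, 0.001, -0.0]
ft_force: [-0.5, 0.6, -0.1]
width: -0.0001
time: 16.52
tcp_pos: [0.5681, 0.2848, 0.0695]
tcp_rot: [0.996, 0.095, -0.0, 0.0]
ft_force: [-0.4, 0.9, 0.6]
width: 0.0002
time: 17.02
tcp_pos: [0.568, 0.2847, 0.0594]
tcp_rot: [0.995, 0.095, -0.0, 0.0]
ft_force: [0.4, -0.5, -0.5]
width: 0.0006
time: 17.52
tcp_pos: [0.5682, 0.2848, 0.0556]
tcp_rot: [0.996, 0.095, 0.0, 0.0]
ft_force: [-0.4, -0.0, -0.1]
width: 0.0004
```

```bash
python3 -m crank '[0,0,2,0,0,0,0]'; python3 -m crank '[0,0,2,0,0,0,0]';python3 -m crank '[0,0,0,0,0,0,0,0,0,0,0,0,0,0]'; python3 -c "
from h import *
im=viewer.read_camera('side');cv2.imwrite('pics/s5.png',im)
cv2.imwrite('pics/s5c.png',cv2.resize(im[260:400,140:320],None,fx=4,fy=4))"
```

```text
time: 17.65
tcp_pos: [0.5685, 0.285, 0.0542]
tcp_rot: [0.996, 0.095, 0.0, -0.0]
ft_force: [-3.2, -2.4, 16.0]
width: 0.0006
time: 17.77
tcp_pos: [0.5687, 0.2851, 0.0539]
tcp_rot: [0.996, 0.095, 0.001, 0.0]
ft_force: [-6.9, -5.1, 28.4]
width: 0.0006
time: 18.02
tcp_pos: [0.5685, 0.285, 0.0541]
tcp_rot: [0.996, 0.095, 0.001, 0.0]
ft_force: [-5.3, -3.8, 19.2]
width: 0.0008
```

View pics/s5c.png

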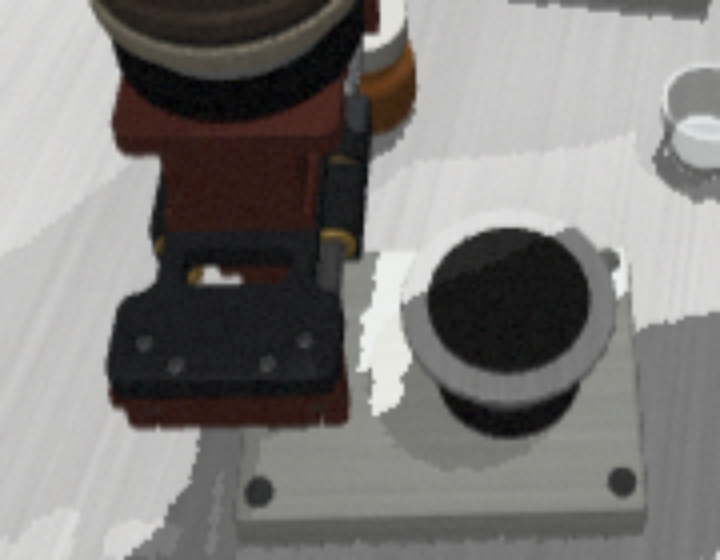

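The tag reached a hard stop at z ≈ 0.054, as expected for fully down, with 19–28 N on the wrist. The gripper hides the tag in this picture, so I'll retreat and check.

```bash
python3 -m crank '[0,0,-15,0,0,0,0, 0,0,-40,0,0,0,0, 0,0,-50,0,0,0,0, 0,0,-50,0,0,0,0, 0,55,0,0,0,0,0, 0,55,0,0,0,0,0, 0,55,0,0,0,0,0, 0,55,0,0,0,0,0, 0,55,0,0,0,0,0, -30,50,0,0,0,0,0, -30,50,0,0,0,0,0, 0,50,0,0,0,0,0, 0,50,0,0,0,0,0, 0,50,0,0,0,0,0, 0,50,0,0,0,0,0, 0,50,0,0,0,0,0, 0,0,0,0,0,0,0, 0,0,0,0,0,0,0, 0,0,0,0,0,0,0]'; python3 -c "
from h import *
a=viewer.read_camera('side');t=viewer.read_camera('top');cv2.imwrite('pics/s6.png',a);cv2.imwrite('pics/t6.png',t)
z=np.hstack([cv2.resize(a[300:400,190:310],(480,400)),cv2.resize(t[170:285,75:155],(278,400))]);cv2.imwrite('pics/c6.png',z)
print(telemetry.read_state()['ft_force'])
t0=cv2.imread('pics/top0.png'); s0=cv2.imread('pics/side0.png')
for n,x,y in(('top',t0,t),('side',s0,a)):
    d=(cv2.absdiff(x,y).max(2)>60).astype(np.uint8); k,l,st,ce=cv2.connectedComponentsWithStats(d)
    print(n,[(st[i].tolist()) for i in range(1,k) if st[i,4]>12])
"
```

```text
time: 20.45
tcp_pos: [0.6276, -0.3383, 0.207]
tcp_rot: [0.995, 0.096, 0.0, -0.0]
ft_force: [-0.1, 0.4, -0.7]
width: 0.0006
[-0.01711087  0.24370892 -0.32536531]
top [[541, 53, 19, 21, 209], [473, 75, 74, 69, 3257], [255, 139, 200, 281, 13557], [404, 186, 16, 27, 142], [107, 188, 20, 14, 58], [432, 373, 128, 47, 3491], [274, 409, 14, 6, 25], [286, 418, 12, 2, 15], [302, 418, 9, 2, 17]]
side [[238, 0, 35, 14, 251], [418, 0, 55, 28, 715], [547, 0, 13, 21, 98], [243, 10, 12, 5, 20], [551, 18, 9, 17, 51], [552, 36, 7, 6, 15], [553, 42, 7, 11, 29], [529, 118, 31, 78, 826], [225, 121, 282, 170, 10529], [275, 146, 17, 8, 34], [504, 303, 9, 8, 17], [532, 327, 17, 11, 42], [554, 333, 6, 6, 21], [217, 334, 3, 15, 23], [204, 347, 13, 8, 68]]
```

View pics/c6.png

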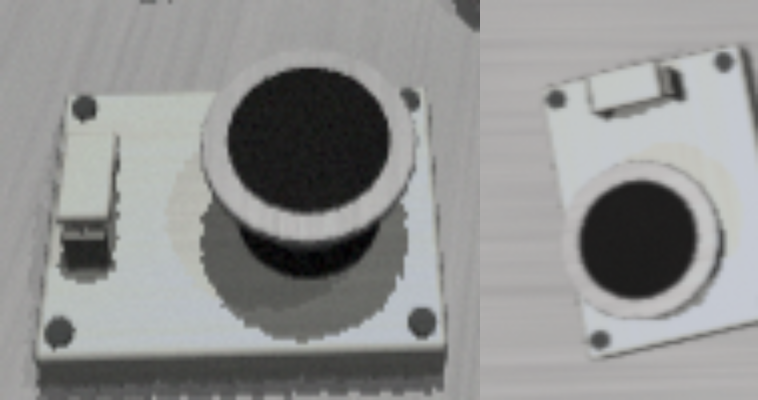

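View pics/s6.png

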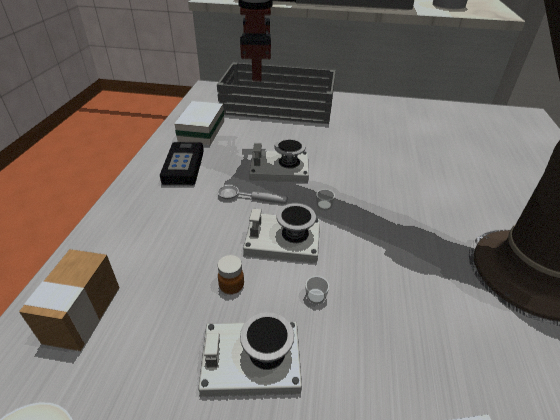

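View pics/t6.png

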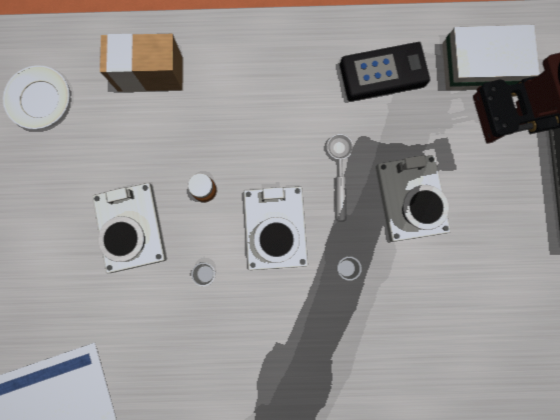

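The left tag is clearly lower. In the side view it now sits at about (212,345), down among its cheeks. The middle tag (273,193) and right tag (413,162) in the top view are unchanged. All three platforms are up, and the cups, spoon and jar are at their original pixels. The gripper is free of everything, so I'll hand in.

```bash
python3 -c "
from station import robot
print(robot.sign_off())"
```

```text
the job is handed in; nothing more can be done
None
```

The left lift has the tired spring, and I pushed its tag fully down; the job was handed in at about 20.5 s of the 64 s allowed.

| Lift | Pressed down | Force | Result |
|---|---|---|---|
| Left | about 13 mm | about 3.5 N | softest |
| Middle | about 12 mm | about 12 N | stiffest |
| Right | about 12 mm | about 7 N | medium |

- **Tag:** I pushed the left tag until it hit a hard stop at z ≈ 0.054 m, with 19–28 N on the wrist. The wrist force read near zero during the slide itself, below the roughly 2 N expected. I took full depth from the stop height and the pictures afterwards.
- **Last checks:** The final pictures show the left tag down, the other two tags unchanged and all three platforms back up. By eye, the cups, spoon and jar have not moved. The arm's shadow over the right lift and cup kept an automatic image comparison from confirming that. The wrist force was near zero with the gripper clear of everything.

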